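# Clamp the freewheel remover in the cam vise

### The job

Set up the vise for pulling a freewheel: take the freewheel remover (the hex tool with the narrow dark toothed head and the brass pin) out of the slanted rack, turn it so that two of its flats are square to the vise jaws, and stand it upright on the vise bed in the middle part of the jaws, pin up. Let go of it, slide the moving jaw up against it, then press the red-knobbed cam lever right down so that the remover is clamped fast, upright with its flats flat on the jaws. Leave the other hex tool in the rack and everything else on the bench where it is.

Things in the scene. Friction and masses are not known exactly. Their poses are not given: they have to be found in the camera images.
- remover: Freewheel remover, 0.25-0.5 kg: steel hex bar 32 mm across flats, 37 across corners, 66 long; on top a dark toothed head 26 wide, 10 high, then a brass pin 9 thick, 14 long. Origin: centre of the hex's bottom; z along the tool to the pin; y square to one pair of flats (others at 60, 120 deg about z). Starts in a rack cradle, z 35 deg from vertical towards the rack's -x, y along the rack's y.
- bb_tool: Another hex tool with the same steel hex bar but a wide blue toothed head (36 mm wide, 12 high) and no pin. Leans in the rack's other cradle in the same manner; stays there. Origin and axes as for the remover. Which cradle holds which tool varies.
- rack: Slanted plywood rack fixed to the bench, 150 x 205 mm (x, y), 90 high, with two black V cradles 90 mm apart. Origin on the bench, z up, -x roughly towards the robot. The bottom centre of a tool in its cradle is at x 0, y +-45, z 55 mm. A cradle holds only the lower 32 mm of the hex, from below (-x side), above a foot board; the upper 34 mm are free all round.
- vise: Blue quick-action vise fixed to the bench. Origin on the bench below the middle of the fixed jaw's face, z up; x is square to the jaw faces, from the fixed jaw to the moving jaw and lever; y runs along the jaws. Flat bed at z 28 mm; jaws 100 mm wide, tops at z 58. Fixed jaw face at x 0, its back at -36; bed and foot x -46 to 216, lugs 130 wide.
- jaw: The moving jaw's steel plate, facing the fixed jaw, 100 mm wide, top 57.5 mm above the bench. It sits on spring washers (3 N per mm, up to 6 mm) on the lever's cam. Its origin is 12 mm behind its face, at bed height.
- jaw_face (a point): Middle of the upper edge of the moving jaw's face, 57.5 mm above the bench; its x in the vise's frame is the opening of the jaws.
- carriage (a joint): Travel (m) of the carriage that bears the moving jaw and lever: 0 fully open, growing towards the fixed jaw, at most 0.050. Jaw opening with the lever up = 60 mm minus this (0.028 on touching a 32 mm part; a little more once its spring yields). Starts at 40-50 mm opening. About 12 N of friction; stays where left. Easily pushed by the raised knob (lever on its upper stop).
- lever (a joint): Cam lever angle (rad): 0 up, released (65 deg above level, leaning away from the jaws); 1.05 right down, locked (5 deg above level); stops at both. Starts within 0.1 of up. Stays where left; 1.5 N at the knob moves it. Pressing it down drives the sprung jaw plate 3 mm out of the carriage, in proportion, and so clamps.
- lever_pivot (a point): The lever's pivot on the carriage, 54 mm above the bench, 57 mm behind the moving jaw's face (lever up), at y 0 of the vise; its pin is level, along the vise's y. Apart from the lever the carriage is no higher than 66 mm.
- knob (a point): Centre of the red ball knob at the lever's end, 28 mm in diameter, 100 mm from the pivot; 145 mm above the bench when up, 63 when right down. The lever is a flat bar 14 mm wide.
- hub: Aluminium wheel hub standing on end, 62 mm across the flanges, 100 mm high. Bystander. Origin at the centre of its underside.
- pedal: Black pedal, 96 x 90 x 22 mm, lying flat. Bystander. Origin at the centre of its underside.
- cone_wrench: Cone wrench 170 mm long with a blue handle, lying flat. Bystander. Origin at the centre of its underside.
- mallet: Rubber mallet 260 mm long with a wooden handle, lying. Bystander. Origin at the centre of its underside.
- lube: Green lube bottle with a red cap, 42 mm wide, 130 mm high. Bystander. Origin at the centre of its underside.
- grease: Low blue grease jar with a white cap, 72 mm wide, 55 mm high. Bystander. Origin at the centre of its underside.
- cassette: Steel sprocket cassette lying flat, 106 mm wide, 27 mm high. Bystander. Origin at the centre of its underside.
Mind the look-alikes: they are no part of the job. What is shaped like the remover but orange is not meant.

How it is judged:
By the outcome, as a careful person would: the job done as asked, in the order asked, and still so for the second after the job is handed in, with the robot touching nothing.
It also fails if it takes over 64 s, if anything falls off the work surface, if the arm or the gripper's body presses on something with over 40 N, if the wrist force passes 120 N, or if a joint passes its speed limit or range.

### The arm

A 6-joint arm with a two-finger parallel gripper is mounted at the origin on the work surface. World frame = base frame: x ahead of the robot, y to its left, z up, the work surface at z = 0. Lengths are in mm, angles in rad, forces in N, time in s.
With the tool pointing down it reaches from about 300 to 775 mm from the base axis. Payload 14.6 kg.
Tool frame: the origin (TCP) lies on the front face of the gripper's body, between the roots of the fingers; the fingertips stand 97 mm ahead of it and the grasp point (between the pads) lies 78 mm ahead of it; z points along the fingers, y is the line along which they close (so a half turn about z gives the same grasp; the last joint's range is limited). The gripper opens to 94 mm and grips with 3 to 60 N. Pads are 16 mm wide; open, the fingers measure 119 mm over their backs; the gripper's body (75 mm by 177 mm) begins 78 mm behind the grasp point.
Start: joints at [1.046, 0.3, 1.521, -0, 1.321, -0.067], TCP at [243.083, 493.357, 302.646] pointing down, gripper open.
Joint ranges: [-3.03, 3.03], [-0.79, 2.21], [0.23, 2.52], [-1.04, 4.18], [0, 3.07], [-2.55, 2.55]. Speed limits (rad/s): [2.22, 2.22, 2.57, 3.14, 3.14, 3.14].

### API

Orientations are given as [roll, pitch, yaw] about the fixed x, y, z axes, in that order (R = Rz(yaw) Ry(pitch) Rx(roll)).
In Python, from cell import * gives the robot as it stands.
- The arm moves only by the tool carry_out, never from a script. Its arguments are lists of equal length, an entry for each row: "slide": the shift along the world's x, y, z scaled (see below), a list of three; "dr": the turn, a rotation vector about the world's x, y, z scaled (see below), a list of three; "gripper": the opening in per cent of the stroke, from 0 (shut) to 100 (fully open). A call has 1 to 10 rows; each row is the pose to reach, as a shift and turn from the pose commanded when the call began, turning the shorter way round; what a row does not reach only later rows make up. The controller multiplies each number of a shift by 0.25 m and each number of a turn by 360 degrees. A row lasts 1/12 s, in which the tool goes at most 41.7 mm and 7.16 degrees, less where a joint would pass 70% of its speed; a pose out of reach is approached as far as the arm can. A call with a number of a shift or a turn outside -1 to 1 is refused whole. A call with a gripper value outside its range is refused whole. The fingers move at their own pace and stop on an object; "newtons" is the grip in N (left out, the last holds). Time passes only in rows, so rows that repeat a pose let the fingers close. It gives the time, the measured TCP pose, the force, the opening and the grip force at its end, in the units of the state.
- read_state(): the state, without advancing time (a new reading comes with each control period).
- camera(name): name is "side" or "top"; returns the picture (384x512x3 uint8, red, green, blue); there is no depth.
- camera_model(name): a dict with "vfov" (degrees; the focal length in pixels is half the picture's height over the tangent of half this angle, whatever the lens; pixels are square), "cx", "cy" (the principal point, pixels), "R" (3x3) and "t" (3): a world point X has camera coordinates R X + t. Camera axes: x right, y down, z forward; pixel columns grow to the right and rows downward; lengths in mm; the calibration is good to about 2 mm. A picture is of the moment at which its call begins. camera_model takes no time and is no camera call.
- sign_off(): hands the job in; it is judged then, once.
The state is a dict: "clock": time; "joints": joint angles; "qd": joint speeds; "effort": joint torques, N m; "eef_pos": TCP position; "eef_rot": TCP orientation; "wrist_force": force on the tool from outside, world axes, zero at the start; "moment": the same for the moment, N m; "finger_gap": finger opening in mm; "finger_force": force on a finger pad.
Only numpy, scipy, OpenCV 4.12 (cv2) and the standard library are available. Lean on these libraries where they do the work, as an engineer would, in place of code of your own. Each camera call takes 0.05 s, during which the arm holds its last target. There are 200 camera calls.

## Working session

There is one attempt and no reset: what is moved stays moved. The work goes in short steps, Python scripts to look and compute and a tool call to move; the robot and the scene stay as the last step left them, time stands still between calls to the robot, and variables do not carry over. Pictures are saved under pics/ and viewed, at most 10 in all, crops included, and the job is handed in when it is done.

Besides the shell and the picture viewer there is one more tool, called after "Call:" by a JSON object that holds its "api" and its "payload". carry_out: Moves the arm, as the interface text tells. Its arguments: {"type":"object","properties":{"slide":{"type":"array","items":{"type":"array","items":{"type":"number","minimum":-1,"maximum":1}}},"dr":{"type":"array","items":{"type":"array","items":{"type":"number","minimum":-1,"maximum":1}}},"gripper":{"type":"array","items":{"type":"number"}},"newtons":{"type":"number"}},"required":["slide","dr","gripper"]}

```bash
ls; mkdir -p pics
python3 - <<'E'
from cell import *
import cv2,numpy as np
for n in("side","top"):
    im=camera(n); cv2.imwrite(f"pics/{n}0.png",im[:,:,::-1]); m=camera_model(n)
    print(n,m["vfov"],m["cx"],m["cy"],np.round(m["R"],4).tolist(),np.round(m["t"],1).tolist(), {k for k in m})
print(read_state())
E
```

```text
pics
side 50.216154098412034 253.54835514294373 186.38534341631734 [[0.8347, -0.5504, 0.0184], [-0.3129, -0.5015, -0.8066], [0.4532, 0.6675, -0.5908]] [-473.4, 267.3, 1083.1] {'t', 'cx', 'R', 'cy', 'vfov'}
top 55.29465870031315 255.19750382270573 185.38450266275674 [[-0.0315, -0.9995, 0.0036], [-0.9795, 0.0301, -0.1993], [0.1991, -0.0098, -0.9799]] [7.0, 582.1, 1077.1] {'t', 'cx', 'R', 'cy', 'vfov'}
{'clock': 0.1, 'joints': array([ 1.04639767e+00,  3.00394438e-01,  1.52152749e+00,  1.20245181e-05,
        1.32071782e+00, -6.66022035e-02]), 'qd': array([ 0.00098862, -0.00261116, -0.00264255, -0.00194742,  0.00040595,
        0.00145786]), 'effort': array([ 1.63185832e-03, -5.32641685e+01, -3.53282905e+01,  7.10629835e-02,
        2.35595932e-02, -5.94152448e-05]), 'eef_pos': array([243.01528301, 493.24114537, 302.15100538]), 'eef_rot': array([-3.14054866e+00, -8.13084282e-05,  2.68379318e+00]), 'wrist_force': array([-0.08408475, -0.38441231, -0.01206218]), 'moment': array([ 0.03516115, -0.00579435,  0.00591033]), 'finger_force': 0.0, 'finger_gap': 93.9386477769983}
```

View pics/side0.png

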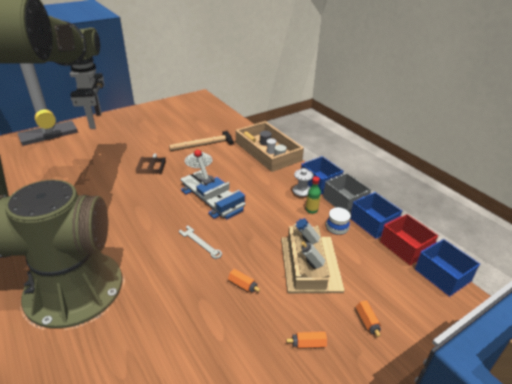

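View pics/top0.png

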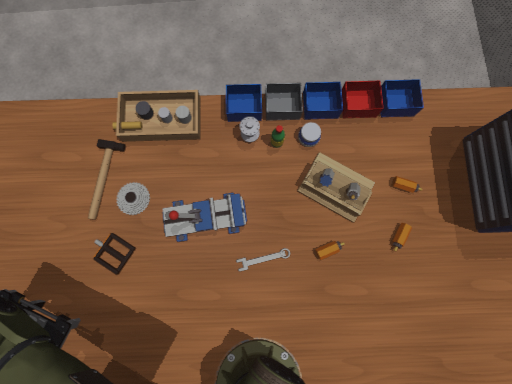

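Top view: vise at about (205,216), with the red knob at (174,215). The rack is at (337,186), with tools at (326,179) (blue head) and (352,192) (dark head). The orange look-alikes lie at (406,185), (402,236) and (329,250). The candidates for the remover are therefore (352,192), bb_tool (326,179) and the three orange ones. I'll check my choice, (352,192), in a close crop.

Run:
```python
import cv2,numpy as np
t=cv2.imread("pics/top0.png");s=cv2.imread("pics/side0.png")
def c(im,x,y,w,h): return cv2.resize(im[y:y+h,x:x+w],(400,300),interpolation=cv2.INTER_CUBIC)
o=np.vstack([np.hstack([c(t,300,150,80,60+10-10),c(s,275,210,80,60+0)]),np.hstack([c(t,155,181,100,75),c(s,170,145,100,75)])])
cv2.imwrite("pics/crops.png",o)
```

```text
(no output)
```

View pics/crops.png

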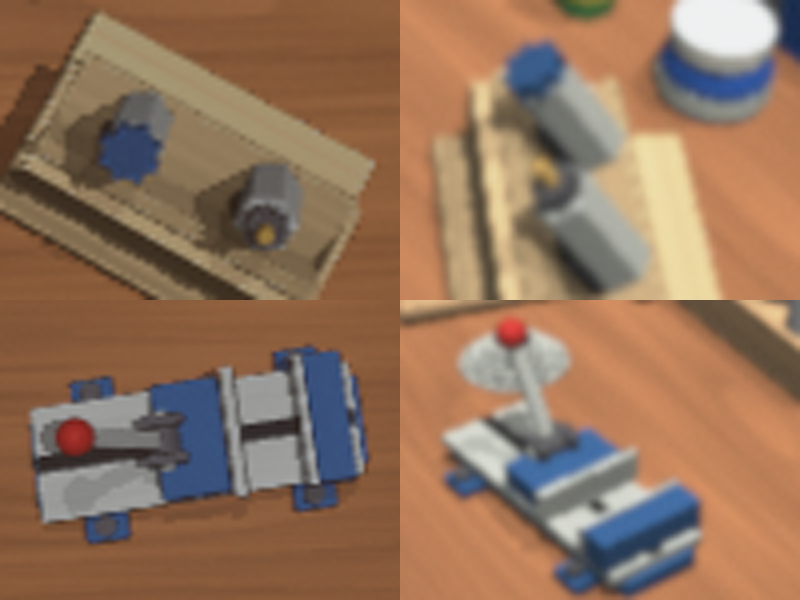

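The crop confirms it: the remover (dark head, brass pin) is the nearer-right tool, at top px (353,195). bb_tool has the blue head at (326,179). The vise is seen clearly, with the fixed jaw on the right of the top view and the lever on the left.

```bash
cat > h.py <<'E'
import numpy as np,cv2
from cell import *
M={n:camera_model(n) for n in("side","top")}
def foc(m): return 192/np.tan(np.radians(m["vfov"])/2)
def ray(n,p):
    m=M[n];R=np.array(m["R"]);C=-R.T@np.array(m["t"]);f=foc(m)
    d=R.T@np.array([(p[0]-m["cx"])/f,(p[1]-m["cy"])/f,1]);return C,d/np.linalg.norm(d)
def onz(n,p,z):
    C,d=ray(n,p);return C+d*(z-C[2])/d[2]
def tri(pt,ps):
    A=np.zeros((3,3));b=np.zeros(3);rs=[ray("top",pt),ray("side",ps)]
    for C,d in rs: P=np.eye(3)-np.outer(d,d);A+=P;b+=P@C
    X=np.linalg.solve(A,b);return X,[np.linalg.norm((np.eye(3)-np.outer(d,d))@(X-C)) for C,d in rs]
def proj(n,X):
    m=M[n];c=np.array(m["R"])@X+m["t"];return np.array([m["cx"],m["cy"]])+foc(m)*c[:2]/c[2]
def cen(im,box,lo,hi):
    x,y,w,h=box;hsv=cv2.cvtColor(im[y:y+h,x:x+w],cv2.COLOR_RGB2HSV)
    k=cv2.inRange(hsv,np.array(lo),np.array(hi));n,l,s,c=cv2.connectedComponentsWithStats(k)
    i=1+np.argmax(s[1:,4]);return c[i]+[x,y],s[i]
E
python3 - <<'E'
from h import *
np.set_printoptions(precision=2,suppress=True)
t=cv2.imread("pics/top0.png")[:,:,::-1].copy();s=cv2.imread("pics/side0.png")[:,:,::-1].copy()
for n in M: print(n,ray(n,(256,192)))
rt,a=cen(t,(155,190,60,50),(0,150,90),(8,255,255));rs,b=cen(s,(180,140,40,30),(0,150,90),(8,255,255));print("knob",rt,a,rs,b,tri(rt,rs))
rt,a=cen(t,(340,185,25,20),(15,130,90),(30,255,255));rs,b=cen(s,(290,230,25,25),(12,130,110),(30,255,255));print("brass",rt,a,rs,b,tri(rt,rs))
rt,a=cen(t,(315,165,30,30),(100,130,50),(125,255,255));rs,b=cen(s,(290,215,28,18),(100,130,50),(125,255,255));print("blue",rt,a,rs,b,tri(rt,rs))
C=lambda x,y:(155+x/4-.5+.125,181+(y-300)/4-.5+.125)
for nm,p,z in [("fix a",(292,357),58),("fix b",(308,488),58),("mov a",(232,370),57.5),("mov b",(244,495),57.5),("bed1",(30,410),28),("bed2",(40,523),28)]: print(nm,onz("top",C(*p),z))
C=lambda x,y:(300+x/5-.4,150+y/5-.4)
for nm,p in [("rack hi l",(95,12)),("rack hi r",(375,165)),("r l",(15,160)),("r r",(358,205))]: print(nm,onz("top",C(*p),0),onz("top",C(*p),40)[:2])
E
```

```text
side (array([ -12.09, -849.41,  864.27]), array([ 0.45,  0.66, -0.6 ]))
top (array([ 355.89,    0.02, 1171.46]), array([ 0.18, -0.01, -0.98]))
knob [173.18 215.  ] [14 21  9  9 65] [197.32 151.97] [14  9  7  7 40] (array([486.31, 222.42, 146.67]), [np.float64(0.14878983828532014), np.float64(0.14878983828515344)])
brass [352.64 196.55] [11 10  4  4 11] [303.4 243.6] [13 12  2  4  5] (array([ 526.27, -291.16,  126.18]), [np.float64(0.39902663555792817), np.float64(0.3990266355578685)])
blue [323.5 177. ] [ 8 12  2  1  2] [301.59 223.49] [ 8  5  9  8 51] (array([ 588.4 , -213.06,  108.19]), [np.float64(3.004575946662708), np.float64(3.0045759466628055)])
fix a [554.88  74.79  58.  ]
fix b [453.83  64.35  58.  ]
mov a [546.24 121.13  57.5 ]
mov b [450.11 112.86  57.5 ]
bed1 [524.34 283.09  28.  ]
bed2 [435.95 273.69  28.  ]
rack hi l [ 700.65 -226.      0.  ] [ 688.87 -218.28]
rack hi r [ 591.18 -402.32    0.  ] [ 583.15 -388.58]
r l [ 601.75 -167.03    0.  ] [ 593.36 -161.33]
r r [ 564.96 -388.68    0.  ] [ 557.83 -375.4 ]
```

```bash
cat >> h.py <<'E'
def frame(o,yaw):
    c,s=np.cos(np.radians(yaw)),np.sin(np.radians(yaw))
    return lambda x,y,z: np.array([o[0]+c*x-s*y,o[1]+s*x+c*y,z])
V=frame((504.4,69.6),96.2); K=frame((591.5,-278.7),-31.8)
def crop(n,im,x,y,w,h,lines,W=400,H=300):
    k=W/w;o=cv2.resize(im[y:y+h,x:x+w],(W,H),interpolation=cv2.INTER_CUBIC).copy()
    for P,Q,c in lines:
        p,q=[tuple(int(v) for v in np.round(((proj(n,X)-[x,y]+.5)*k-.5)*16)) for X in(P,Q)]
        cv2.line(o,p,q,c,1,cv2.LINE_AA,4)
    return o
def vlines(op):
    L=lambda a,b,c:(V(*a),V(*b),c);r=(255,0,0);g=(0,255,0)
    return [L((0,-50,58),(0,50,58),r),L((-36,-50,58),(-36,50,58),r),L((op,-50,57.5),(op,50,57.5),g),L((-46,0,28),(216,0,28),(255,255,0)),L((216,-50,28),(216,50,28),(255,0,255))]
def tl(y):
    o=K(0,y,55);a=K(-.5736,y,55+.8192)-o;v=K(0,y+1,55)-o;r=(255,0,0)
    return [(o,o+90*a,(255,255,0)),(o+16*v+20*a,o+16*v+66*a,r),(o-16*v+20*a,o-16*v+66*a,r)]
rl=[(K(sx*75,-102.5,0),K(sx*75,102.5,0),(0,255,0)) for sx in(-1,1)]+[(K(-75,sy*102.5,0),K(75,sy*102.5,0),(0,255,0)) for sy in(-1,1)]
E
python3 - <<'E'
from h import *
t=cv2.imread("pics/top0.png")[:,:,::-1].copy();s=cv2.imread("pics/side0.png")[:,:,::-1].copy()
l=tl(45)+tl(-45)+rl;v=vlines(46)
o=np.vstack([np.hstack([crop("top",t,296,148,88,66,l),crop("side",s,272,215,88,66,l)]),np.hstack([crop("top",t,155,181,100,75,v),crop("side",s,170,145,100,75,v)])])
cv2.imwrite("pics/ov.png",o[:,:,::-1])
E
```

```text
(no output)
```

View pics/ov.png

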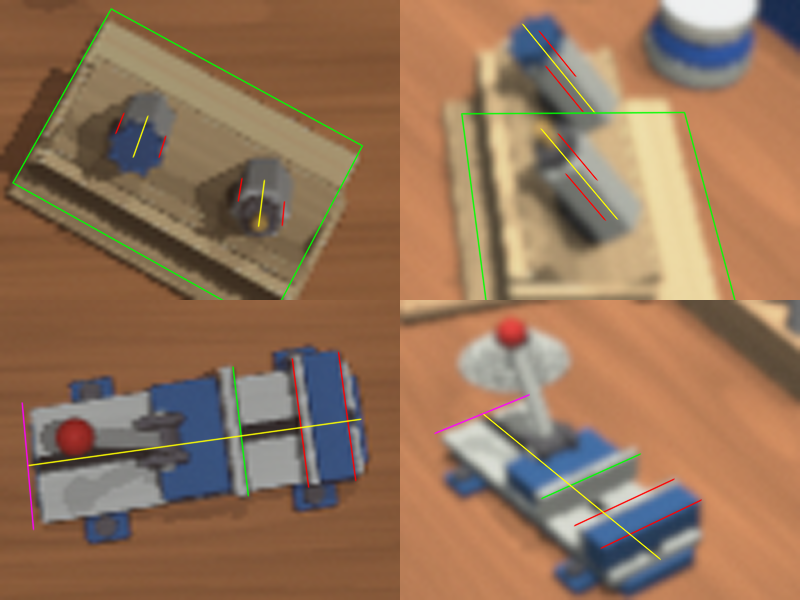

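The overlay shows that the rack and tool guess is about 5 mm off in the side view, while the vise is within a few mm. I'll measure the tool axes from grey silhouettes in both views, and the jaw edges from intensity profiles.

Run:
```python
from h import *
np.set_printoptions(precision=2,suppress=True)
t=cv2.imread("pics/top0.png")[:,:,::-1].copy();s=cv2.imread("pics/side0.png")[:,:,::-1].copy()
vis=[]
def sil(im,box,name):
    x,y,w,h=box;k=8
    up=cv2.resize(im[y:y+h,x:x+w],None,fx=k,fy=k,interpolation=cv2.INTER_CUBIC).astype(int)
    rb=up[...,0]-up[...,2]
    m=((rb<18)).astype(np.uint8)
    m=cv2.morphologyEx(m,cv2.MORPH_OPEN,np.ones((9,9)))
    n,l,st,c=cv2.connectedComponentsWithStats(m)
    i=1+np.argmax(st[1:,4]);m=(l==i).astype(np.uint8)
    ct=max(cv2.findContours(m,0,1)[0],key=len);r=cv2.minAreaRect(ct)
    v=up.astype(np.uint8).copy();cv2.drawContours(v,[ct],-1,(255,0,0),1);cv2.drawContours(v,[np.int32(cv2.boxPoints(r))],-1,(0,255,0),1);vis.append(cv2.resize(v,(400,300)))
    f=lambda p:(np.array(p)+.5)/k-.5+[x,y]
    b=[f(p) for p in cv2.boxPoints(r)]
    # midline of long side
    if np.linalg.norm(b[0]-b[1])<np.linalg.norm(b[1]-b[2]): e=((b[0]+b[1])/2,(b[2]+b[3])/2)
    else: e=((b[1]+b[2])/2,(b[3]+b[0])/2)
    print(name,f(r[0]),np.array(r[1])/k,np.round(e,2).tolist());return e
def axis(a,b):
    n=[];C=[]
    for nm,e in(("top",a),("side",b)):
        c,d=ray(nm,e[0]);_,d2=ray(nm,e[1]);q=np.cross(d,d2);n.append(q/np.linalg.norm(q));C.append(c)
    u=np.cross(*n);u/=np.linalg.norm(u);u*=np.sign(u[2])
    A=np.array([n[0],n[1],[0,0,1]]);p=np.linalg.solve(A,[n[0]@C[0],n[1]@C[1],55])
    return p,u,np.degrees(np.arccos(u[2])),np.degrees(np.arctan2(-u[1],-u[0]))
rt=sil(t,(340,178,24,24),"rem top");rs=sil(s,(300,238,30,36),"rem side");bt=sil(t,(315,166,24,24),"bb top");bs=sil(s,(292,216,34,31),"bb side")
print(axis(rt,rs));print(axis(bt,bs))
cv2.imwrite("pics/sil.png",np.vstack([np.hstack(vis[:2]),np.hstack(vis[2:])])[:,:,::-1])
# vise edges: profiles along vise x at several y
g=t.astype(float)
for z,xs,nm in((58,np.arange(-45,80,.5),"jaw"),):
  for y in(-42,-34,-26,-18,18,26,34,42):
    P=np.array([proj("top",V(x,y,z)) for x in xs],np.float32)
    q=[cv2.remap(t[...,c].astype(np.float32),P[:,:1].copy(),P[:,1:].copy(),cv2.INTER_CUBIC)[:,0] for c in(0,2)]
    d=np.gradient(cv2.GaussianBlur(q[0][:,None],(1,5),0)[:,0]) # red channel: blue->white
    pk=[(float(xs[i]),int(d[i]*10)) for i in range(2,len(d)-2) if abs(d[i])==max(abs(d[max(0,i-6):i+7])) and abs(d[i])>2]
    print(y,pk)
```

```text
rem top [352.94 190.78] [12.73 16.59] [[353.5, 182.51], [352.39, 199.06]]
rem side [311.71 251.88] [32.24 19.1 ] [[307.76, 236.25], [315.66, 267.5]]
bb top [326.08 176.85] [13.1 18.9] [[328.48, 167.71], [323.68, 185.99]]
bb side [307.27 231.93] [30.58 14.68] [[299.73, 218.63], [314.82, 245.23]]
(array([ 554.73, -313.46,   55.  ]), array([-0.16,  0.27,  0.95]), np.float64(18.028335859813307), np.float64(-59.05918002039764))
(array([ 608.49, -235.22,   55.  ]), array([-0.39,  0.25,  0.89]), np.float64(27.432127998139283), np.float64(-32.65715056387894))
-42 [(-37.5, -80), (-7.5, 132), (-0.5, -100), (8.5, 39), (16.0, 47), (23.0, -38), (29.5, 37), (44.5, -73), (48.0, 81), (55.5, -82)]
-34 [(-36.5, -108), (-7.0, 153), (-1.0, -69), (5.5, 81), (44.5, -70), (49.0, 72), (56.5, -106)]
-26 [(-43.0, 144), (-37.5, -89), (-7.0, 108), (-1.5, -83), (5.0, 79), (43.5, -45), (49.0, 39), (57.0, -75)]
-18 [(-42.0, 144), (-37.5, -93), (-8.0, 161), (-1.5, -76), (4.5, 83), (44.0, -84), (48.0, 68), (55.0, -89)]
18 [(-43.5, 149), (-38.0, -87), (-7.5, 109), (-2.0, -85), (5.0, 80), (42.5, -40), (48.0, 34), (56.0, -102)]
26 [(-42.5, 134), (-38.0, -104), (-8.5, 160), (-2.0, -87), (6.5, 67), (43.0, -78), (47.0, 66), (54.5, -85)]
34 [(-44.0, 108), (-37.0, -86), (-7.5, 160), (-2.0, -72), (5.0, 77), (44.0, -83), (48.0, 73), (55.0, -117)]
42 [(-43.5, 76), (-37.0, -89), (-8.0, 111), (-3.0, -77), (5.0, 68), (42.0, -56), (48.0, 44), (56.0, -111)]
```

View pics/sil.png

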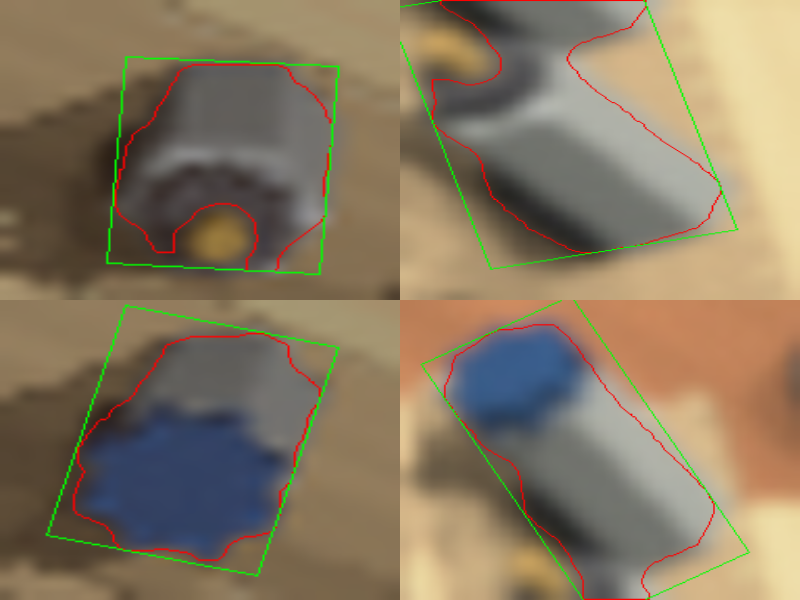

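Run:
```python
from h import *
from scipy.optimize import least_squares
np.set_printoptions(precision=2,suppress=True)
O=[("top",-45,87,0,(352.5,196.5)),("side",-45,90,0,(301.4,241.7)),("side",-45,66,-16,(307.9,253.7)),("top",45,77,0,(325.6,180.3)),("side",45,74,0,(301.5,223.5)),("side",45,66,-16,(303.8,228.9))]
def P(p,y,l,v):
    K=frame(p[:2],p[2]);return K(-.5736*l,y+v,55+.8192*l)
def res(p): return np.concatenate([proj(n,P(p,y,l,v))-np.array(o) for n,y,l,v,o in O])
r=least_squares(res,[591,-278,-31.8]);print(r.x,r.fun.reshape(-1,2))
# independent triangulations
for n,a,b in(("pin",(352.5,196.5),(302.2,242.2)),("blue",(325.6,180.3),(301.5,223.5))): print(n,tri(a,b))
K=frame(r.x[:2],r.x[2]); print("rem bottom",K(0,-45,55),"rem pin88",P(r.x,-45,88,0))
```

```text
[ 591.27 -279.21  -32.88] [[-0.31  0.64]
 [ 0.86  1.05]
 [-0.31 -0.97]
 [-0.22  0.07]
 [ 0.23 -0.16]
 [-0.    0.13]]
pin (array([ 524.81, -289.03,  130.49]), [np.float64(1.4116764038606993), np.float64(1.4116764038606262)])
blue (array([ 579.22, -218.57,  115.61]), [np.float64(0.10917507975842265), np.float64(0.10917507975824331)])
rem bottom [ 566.84 -317.     55.  ] rem pin88 [ 524.45 -289.59  127.09]
```

```bash
cat >> h.py <<'E'
from scipy.spatial.transform import Rotation as Ro
def Rt(yang,tilt_dir=None,tilt=0):
    "tool y at world angle yang (deg), pointing down, then tilted so that tool z leans to horizontal direction"
    R=Ro.from_euler("xyz",[np.pi,0,np.radians(yang+90)])
    if tilt: 
        d=np.array([np.cos(np.radians(tilt_dir)),np.sin(np.radians(tilt_dir)),0]);ax=np.cross([0,0,-1],d)
        R=Ro.from_rotvec(ax*np.radians(tilt))*R
    return R
def go(pos,R):
    s=read_state();d=(np.array(pos)-s["eef_pos"])/250;R0=Ro.from_euler("xyz",s["eef_rot"])
    print("slide",np.round(d,4),"dr",np.round((R*R0.inv()).as_rotvec()/(2*np.pi),4),"pos",np.round(s["eef_pos"],1),"F",np.round(s["wrist_force"],1),"gap",round(s["finger_gap"],1))
E
python3 - <<'E'
from h import *
R=Rt(57.7,-32.3,35);print(R.as_matrix().round(2))
go((465,-253,227),R)
E
```

```text
[[-0.69  0.53  0.48]
 [ 0.44  0.85 -0.31]
 [-0.57  0.   -0.82]]
slide [ 0.8879 -2.985  -0.3006] dr [-0.0474 -0.0849 -0.0163] pos [243.  493.2 302.2] F [-0.1 -0.4 -0. ] gap 93.9
```

Call:
{"api": "carry_out", "payload": {"slide": [[0.3,-1,0],[0.3,-1,0],[0.3,-1,0],[0.3,-1,0],[0.3,-1,0],[0.3,-1,0],[0.3,-1,0],[0.3,-1,0]], "dr": [[0,0,0],[0,0,0],[0,0,0],[0,0,0],[0,0,0],[0,0,0],[0,0,0],[0,0,0]], "gripper": [65,65,65,65,65,65,65,65]}}

```text
clock: 0.77
eef_pos: [318.6, 241.3, 302.8]
eef_rot: [3.141, 0.0, 2.68]
wrist_force: [0.1, 0.5, -0.3]
finger_gap: 61.3
finger_force: 0.0
```

Call:
{"api": "carry_out", "payload": {"slide": [[0.3,-1,0],[0.3,-1,0],[0.3,-1,0],[0.3,-1,0],[0.3,-1,0],[0.3,-1,0],[0.3,-1,0],[0.3,-1,0]], "dr": [[0,0,0],[0,0,0],[0,0,0],[0,0,0],[0,0,0],[0,0,0],[0,0,0],[0,0,0]], "gripper": [65,65,65,65,65,65,65,65]}}

```text
clock: 1.43
eef_pos: [393.8, -8.1, 302.4]
eef_rot: [-3.141, -0.001, 2.681]
wrist_force: [0.5, 0.6, -0.1]
finger_gap: 61.2
finger_force: 0.0
```

Run:
```python
from h import *
go((465,-253,227),Rt(57.7,-32.3,35));print(read_state()["joints"])
```

```text
slide [ 0.2846 -0.9796 -0.3014] dr [-0.0477 -0.0849 -0.0158] pos [393.8  -8.1 302.4] F [ 0.5  0.6 -0.1] gap 61.2
[-1.13567229e-01 -5.67594287e-02  1.92180643e+00 -1.01044095e-04
  1.27719729e+00 -1.22334485e+00]
```

Call:
{"api": "carry_out", "payload": {"slide": [[0.2846,-0.98,-0.3],[0.2846,-0.98,-0.3],[0.2846,-0.98,-0.3],[0.2846,-0.98,-0.3],[0.2846,-0.98,-0.3],[0.2846,-0.98,-0.3],[0.2846,-0.98,-0.3],[0.2846,-0.98,-0.3],[0.2846,-0.98,-0.3],[0.2846,-0.98,-0.3]], "dr": [[-0.0477,-0.085,-0.0158],[-0.0477,-0.085,-0.0158],[-0.0477,-0.085,-0.0158],[-0.0477,-0.085,-0.0158],[-0.0477,-0.085,-0.0158],[-0.0477,-0.085,-0.0158],[-0.0477,-0.085,-0.0158],[-0.0477,-0.085,-0.0158],[-0.0477,-0.085,-0.0158],[-0.0477,-0.085,-0.0158]], "gripper": [65,65,65,65,65,65,65,65,65,65]}}

```text
clock: 2.27
eef_pos: [464.7, -249.8, 227.7]
eef_rot: [-3.141, 0.612, 2.583]
wrist_force: [-0.1, 0.5, 0.3]
finger_gap: 61.2
finger_force: 0.0
```

Run:
```python
from h import *
go((503,-276.6,163.1),Rt(57.7,-32.3,35));print(read_state()["joints"])
t=camera("top");s=camera("side");l=tl(-45)
cv2.imwrite("pics/pre.png",np.hstack([crop("top",t,300,140,100,75,l),crop("side",s,250,190,100,75,l)])[:,:,::-1])
```

```text
slide [ 0.1532 -0.107  -0.2584] dr [ 0.0001  0.0001 -0.0008] pos [ 464.7 -249.8  227.7] F [-0.1  0.5  0.3] gap 61.2
[-0.56341778  0.16031392  1.96465281  0.00530242  0.40488838 -1.57960814]
```

View pics/pre.png

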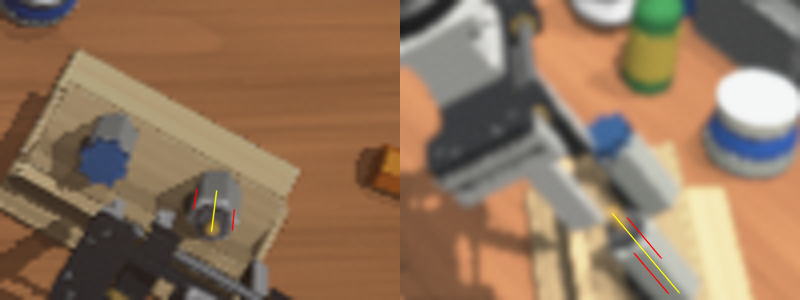

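The fingers straddle the pin axis: the tips are at (165,222) and (257,268) in the left crop, and the extended axis runs at (211,243). I'll go in along the axis.

Call:
{"api": "carry_out", "payload": {"slide": [[0.03,-0.021,-0.05],[0.06,-0.042,-0.1],[0.09,-0.063,-0.15],[0.11,-0.078,-0.19],[0.13,-0.092,-0.225],[0.143,-0.1,-0.245],[0.153,-0.107,-0.258],[0.153,-0.107,-0.258],[0.153,-0.107,-0.258]], "dr": [[0,0,0],[0,0,0],[0,0,0],[0,0,0],[0,0,0],[0,0,0],[0,0,0],[0,0,0],[0,0,0]], "gripper": [65,65,65,65,65,65,65,65,65]}}

```text
clock: 3.12
eef_pos: [502.6, -278.0, 163.6]
eef_rot: [-3.14, 0.613, 2.582]
wrist_force: [-1.0, -0.5, 0.3]
finger_gap: 61.3
finger_force: 0.0
```

Call:
{"api": "carry_out", "payload": {"slide": [[0,0,0],[0,0,0],[0,0,0],[0,0,0],[0,0,0],[0,0,0],[0,0,0],[0,0,0]], "dr": [[0,0,0],[0,0,0],[0,0,0],[0,0,0],[0,0,0],[0,0,0],[0,0,0],[0,0,0]], "gripper": [45,42,39,37,35,34,33,32], "newtons": 5}}

```text
clock: 3.78
eef_pos: [503.0, -277.7, 163.8]
eef_rot: [-3.141, 0.613, 2.582]
wrist_force: [2.8, 10.0, 4.8]
finger_gap: 36.8
finger_force: 5.0
```

Run:
```python
from h import *
go((503,-276.6,163.1),Rt(57.7,-32.3,35));s=read_state();print(s["moment"],s["finger_force"])
t=camera("top");s=camera("side");
cv2.imwrite("pics/grasp.png",np.hstack([crop("top",t,300,140,100,75,[]),crop("side",s,250,190,100,75,[])])[:,:,::-1])
```

```text
slide [-0.0002  0.0042 -0.0026] dr [ 0.0003  0.0003 -0.0006] pos [ 503.  -277.7  163.8] F [ 2.8 10.   4.8] gap 36.8
[ 1.56607189 -0.71556977  1.18269893] 5.030997544527054
```

View pics/grasp.png

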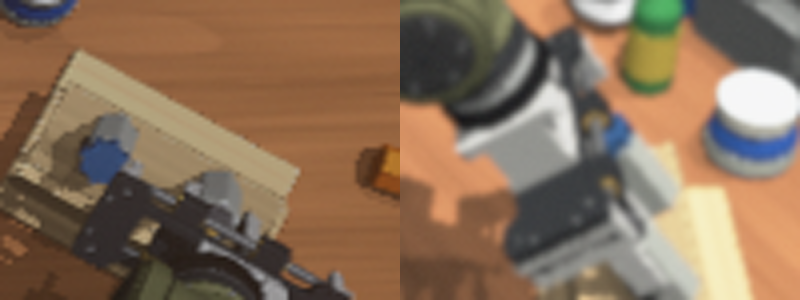

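Call:
{"api": "carry_out", "payload": {"slide": [[0.002,0.003,0],[0.004,0.006,0],[0.005,0.008,0],[0.005,0.008,0],[0.005,0.008,0],[0.005,0.008,0]], "dr": [[0,0,0],[0,0,0],[0,0,0],[0,0,0],[0,0,0],[0,0,0]], "gripper": [32,32,32,30,30,30], "newtons": 5}}

```text
clock: 4.38
eef_pos: [504.3, -275.7, 163.7]
eef_rot: [-3.141, 0.613, 2.582]
wrist_force: [2.6, 9.2, 3.9]
finger_gap: 32.2
finger_force: 5.0
```

Call:
{"api": "carry_out", "payload": {"slide": [[0.001,0.002,0],[0.001,0.002,0],[0.001,0.002,0],[0.001,0.002,0]], "dr": [[0,0,0],[0,0,0],[0,0,0],[0,0,0]], "gripper": [20,20,20,20], "newtons": 45}}

```text
clock: 4.72
eef_pos: [504.3, -275.7, 163.7]
eef_rot: [-3.14, 0.613, 2.582]
wrist_force: [0.7, 7.0, 5.5]
finger_gap: 31.7
finger_force: 45.0
```

Call:
{"api": "carry_out", "payload": {"slide": [[-0.01,0.006,0.017],[-0.03,0.019,0.05],[-0.06,0.038,0.1],[-0.09,0.057,0.15],[-0.12,0.076,0.2],[-0.15,0.095,0.25],[-0.18,0.114,0.3],[-0.21,0.133,0.35],[-0.24,0.152,0.4],[-0.24,0.152,0.4]], "dr": [[0,0,0],[0,0,0],[0,0,0],[0,0,0],[0,0,0],[0,0,0],[0,0,0],[0,0,0],[0,0,0],[0,0,0]], "gripper": [20,20,20,20,20,20,20,20,20,20]}}

```text
clock: 5.55
eef_pos: [443.3, -237.7, 264.8]
eef_rot: [-3.14, 0.614, 2.582]
wrist_force: [-0.4, -1.5, -1.8]
finger_gap: 31.7
finger_force: 44.9
```

Run:
```python
from h import *
v=frame((504.6,68.1),96.8); p=v(20,0,300); print(p)
go(p,Rt(96.8))
```

```text
[502.23192063  87.95931016 300.        ]
slide [0.2356 1.3025 0.1409] dr [0.0221 0.0971 0.1046] pos [ 443.3 -237.7  264.8] F [-0.4 -1.5 -1.8] gap 31.7
```

Call:
{"api": "carry_out", "payload": {"slide": [[0.118,0.65,0.141],[0.118,0.65,0.141],[0.118,0.65,0.141],[0.118,0.65,0.141],[0.118,0.65,0.141],[0.118,0.65,0.141],[0.118,0.65,0.141],[0.118,0.65,0.141],[0.118,0.65,0.141],[0.118,0.65,0.141]], "dr": [[0.0221,0.0971,0.1046],[0.0221,0.0971,0.1046],[0.0221,0.0971,0.1046],[0.0221,0.0971,0.1046],[0.0221,0.0971,0.1046],[0.0221,0.0971,0.1046],[0.0221,0.0971,0.1046],[0.0221,0.0971,0.1046],[0.0221,0.0971,0.1046],[0.0221,0.0971,0.1046]], "gripper": [20,20,20,20,20,20,20,20,20,20]}}

```text
clock: 6.38
eef_pos: [473.6, -75.6, 297.5]
eef_rot: [-3.141, -0.001, -3.026]
wrist_force: [-0.8, -0.0, -2.3]
finger_gap: 31.7
finger_force: 44.9
```

Run:
```python
from h import *
v=frame((504.6,68.1),96.8); p=v(20,0,230); print(p)
go(p,Rt(96.8)); print(read_state()["joints"])
```

```text
[502.23192063  87.95931016 230.        ]
slide [ 0.1146  0.6543 -0.2701] dr [ 0.0001 -0.0001  0.0005] pos [473.6 -75.6 297.5] F [-0.8 -0.  -2.3] gap 31.7
[-2.34515402e-01  1.47347637e-01  1.71991462e+00 -5.90858839e-04
  1.27506328e+00 -1.92060557e+00]
```

Call:
{"api": "carry_out", "payload": {"slide": [[0.06,0.33,0],[0.1146,0.655,0],[0.1146,0.655,0],[0.1146,0.655,0],[0.1146,0.655,-0.1],[0.1146,0.655,-0.2],[0.1146,0.655,-0.27],[0.1146,0.655,-0.27],[0.1146,0.655,-0.27]], "dr": [[0,0,0],[0,0,0],[0,0,0],[0,0,0],[0,0,0],[0,0,0],[0,0,0],[0,0,0],[0,0,0]], "gripper": [20,20,20,20,20,20,20,20,20]}}

```text
clock: 7.13
eef_pos: [501.9, 88.2, 230.8]
eef_rot: [3.141, -0.002, -3.025]
wrist_force: [0.7, 0.4, -1.1]
finger_gap: 31.6
finger_force: 44.9
```

Run:
```python
from h import *
v=frame((504.6,68.1),96.8); p=v(20,0,170)
go(p,Rt(96.8)); print(read_state()["joints"])
T=read_state()["eef_pos"];B=T-[0,0,132]
L=[(B+[0,0,66],B,(255,255,0))]+[(B+h,B+h+[0,0,66],(255,0,0)) for h in ([18.5,0,0],[-18.5,0,0])]
global V
V=v;import h as H;H.V=v
l=vlines(45)+L
t=camera("top");s=camera("side")
cv2.imwrite("pics/over.png",np.hstack([crop("top",t,155,165,100,75,l),crop("side",s,170,135,100,75,l)])[:,:,::-1])
```

```text
slide [ 0.0011 -0.0009 -0.2434] dr [-0.     -0.0003  0.0003] pos [501.9  88.2 230.8] F [ 0.7  0.4 -1.1] gap 31.6
[ 1.01949700e-01  2.84579678e-01  1.71708032e+00  2.50544935e-04
  1.14166033e+00 -1.58574061e+00]
```

View pics/over.png

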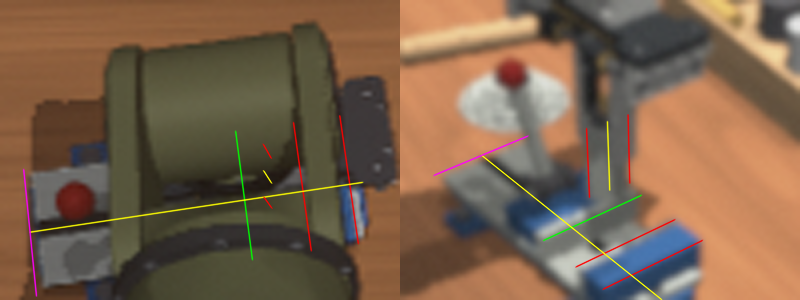

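The side view shows the tool upright under the gripper, with its bottom near (608,198), directly over the gap between the jaws. I'll descend.

Call:
{"api": "carry_out", "payload": {"slide": [[0,0,-0.06],[0,0,-0.12],[0,0,-0.16],[0,0,-0.19],[0,0,-0.22],[0,0,-0.243],[0,0,-0.243],[0,0,-0.243]], "dr": [[0,0,0],[0,0,0],[0,0,0],[0,0,0],[0,0,0],[0,0,0],[0,0,0],[0,0,0]], "gripper": [20,20,20,20,20,20,20,20]}}

```text
clock: 7.9
eef_pos: [502.3, 88.4, 170.3]
eef_rot: [3.141, -0.002, -3.023]
wrist_force: [0.6, 0.3, -1.6]
finger_gap: 31.7
finger_force: 44.9
```

Call:
{"api": "carry_out", "payload": {"slide": [[0,0,-0.006],[0,0,-0.012],[0,0,-0.018],[0,0,-0.024],[0,0,-0.024]], "dr": [[0,0,0],[0,0,0],[0,0,0],[0,0,0],[0,0,0]], "gripper": [20,20,20,20,20]}}

```text
clock: 8.32
eef_pos: [502.1, 88.4, 163.9]
eef_rot: [3.141, -0.002, -3.023]
wrist_force: [0.5, 0.3, -2.7]
finger_gap: 32.1
finger_force: 44.9
```

Call:
{"api": "carry_out", "payload": {"slide": [[0,0,-0.003],[0,0,-0.006],[0,0,-0.009],[0,0,-0.012],[0,0,-0.012]], "dr": [[0,0,0],[0,0,0],[0,0,0],[0,0,0],[0,0,0]], "gripper": [20,20,20,20,20]}}

```text
clock: 8.73
eef_pos: [502.1, 88.3, 161.0]
eef_rot: [3.141, -0.002, -3.023]
wrist_force: [0.6, 0.2, -2.7]
finger_gap: 31.7
finger_force: 44.9
```

Call:
{"api": "carry_out", "payload": {"slide": [[0,0,-0.003],[0,0,-0.006],[0,0,-0.008],[0,0,-0.008]], "dr": [[0,0,0],[0,0,0],[0,0,0],[0,0,0]], "gripper": [20,20,20,20]}}

```text
clock: 9.07
eef_pos: [502.3, 88.5, 160.8]
eef_rot: [3.141, -0.001, -3.023]
wrist_force: [-9.0, -0.2, 19.9]
finger_gap: 32.3
finger_force: 45.0
```

Call:
{"api": "carry_out", "payload": {"slide": [[0,0,0.003],[0,0,0.003],[0,0,0.003],[0,0,0.003],[0,0,0.003],[0,0,0.003]], "dr": [[0,0,0],[0,0,0],[0,0,0],[0,0,0],[0,0,0],[0,0,0]], "gripper": [20,36,40,46,50,50]}}

```text
clock: 9.57
eef_pos: [502.2, 88.3, 159.8]
eef_rot: [3.141, -0.002, -3.023]
wrist_force: [0.2, 0.0, 0.3]
finger_gap: 46.9
finger_force: 0.0
```

Call:
{"api": "carry_out", "payload": {"slide": [[0,0,0.04],[0,0,0.12],[0,0,0.22],[0,0,0.32],[0,0,0.42],[0,0,0.5],[0,0,0.5]], "dr": [[0,0,0],[0,0,0],[0,0,0],[0,0,0],[0,0,0],[0,0,0],[0,0,0]], "gripper": [50,50,50,50,50,50,50]}}

```text
clock: 10.15
eef_pos: [502.9, 88.5, 289.7]
eef_rot: [3.141, 0.005, -3.023]
wrist_force: [0.3, 0.9, 0.2]
finger_gap: 46.7
finger_force: 0.0
```

Run:
```python
from h import *
v=frame((504.6,68.1),96.8)
s=camera("side")
rs,b=cen(s,(180,135,40,35),(0,130,80),(8,255,255));print("knob side",rs,b)
L=[(v(20,0,28),v(20,0,118),(255,255,0))]
cv2.imwrite("pics/placed.png",crop("side",s,180,140,80,60,[],800,600)[:,:,::-1])
for p in (v(185,0,280),v(185,0,238)): go(p,Rt(96.8))
```

```text
knob side [197.39393939 152.48484848] [14 15  7  6 33]
slide [-0.0792  0.6536 -0.0289] dr [-0.0001  0.0003  0.    ] pos [502.5  88.4 287.2] F [-0.6 -0.2 -0.2] gap 47.3
slide [-0.0792  0.6536 -0.1969] dr [-0.0001  0.0003  0.    ] pos [502.5  88.4 287.2] F [-0.6 -0.2 -0.2] gap 47.3
```

View pics/placed.png

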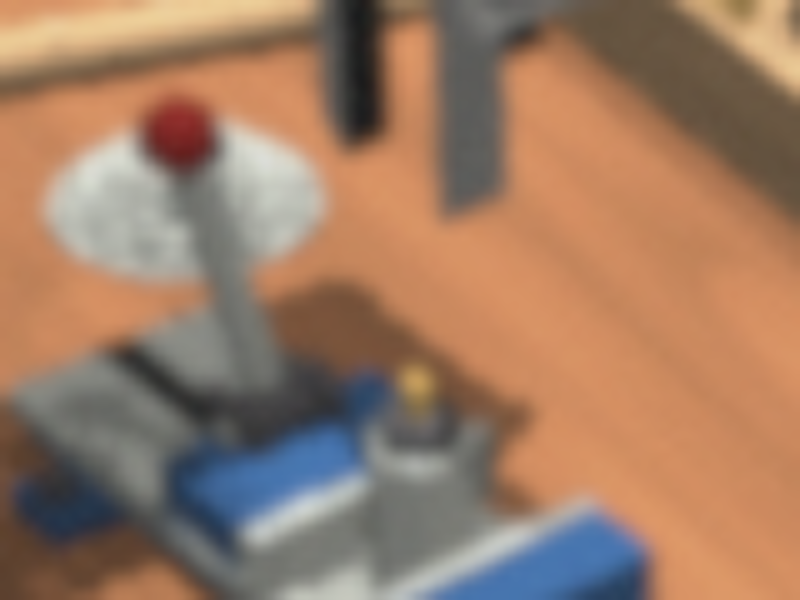

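The remover stands upright between the jaws, with its pin at (418,385), and the knob at (180,130) is still up. I'll close the fingers, go behind the knob and push.

Call:
{"api": "carry_out", "payload": {"slide": [[-0.02,0.16,0],[-0.04,0.33,0],[-0.06,0.5,0],[-0.084,0.693,0],[-0.084,0.693,0],[-0.084,0.693,-0.1],[-0.084,0.693,-0.2],[-0.084,0.693,-0.236],[-0.084,0.693,-0.236],[-0.084,0.693,-0.236]], "dr": [[0,0,0],[0,0,0],[0,0,0],[0,0,0],[0,0,0],[0,0,0],[0,0,0],[0,0,0],[0,0,0],[0,0,0]], "gripper": [0,0,0,0,0,0,0,0,0,0], "newtons": 20}}

```text
clock: 11.03
eef_pos: [481.3, 261.3, 226.1]
eef_rot: [3.141, -0.003, -3.023]
wrist_force: [0.0, 0.4, 0.2]
finger_gap: 0.6
finger_force: 0.0
```

Call:
{"api": "carry_out", "payload": {"slide": [[0.002,-0.016,0],[0.004,-0.032,0],[0.0055,-0.046,0],[0.0065,-0.055,0],[0.0075,-0.062,0],[0.0075,-0.062,0]], "dr": [[0,0,0],[0,0,0],[0,0,0],[0,0,0],[0,0,0],[0,0,0]], "gripper": [0,0,0,0,0,0]}}

```text
clock: 11.53
eef_pos: [483.2, 245.9, 226.5]
eef_rot: [3.141, -0.001, -3.023]
wrist_force: [0.7, 1.2, 2.0]
finger_gap: 0.5
finger_force: 1.1
```

Call:
{"api": "carry_out", "payload": {"slide": [[0.0009,-0.008,0],[0.0019,-0.016,0],[0.0028,-0.024,0],[0.0036,-0.032,0],[0.0036,-0.032,0]], "dr": [[0,0,0],[0,0,0],[0,0,0],[0,0,0],[0,0,0]], "gripper": [0,0,0,0,0]}}

```text
clock: 11.95
eef_pos: [483.8, 238.7, 226.0]
eef_rot: [3.14, -0.001, -3.023]
wrist_force: [-0.3, 9.8, 2.7]
finger_gap: 0.4
finger_force: 4.8
```

Call:
{"api": "carry_out", "payload": {"slide": [[0.0007,-0.006,0],[0.0014,-0.012,0],[0.002,-0.018,0],[0.0028,-0.024,0],[0.0028,-0.024,0]], "dr": [[0,0,0],[0,0,0],[0,0,0],[0,0,0],[0,0,0]], "gripper": [0,0,0,0,0]}}

```text
clock: 12.37
eef_pos: [484.6, 232.8, 226.1]
eef_rot: [3.139, -0.001, -3.023]
wrist_force: [0.2, 10.4, 2.5]
finger_gap: 0.5
finger_force: 5.2
```

Run:
```python
from h import *
s=camera("side")
rs,b=cen(s,(180,135,50,45),(0,130,80),(8,255,255));print("knob side",rs,b)
v=frame((504.6,68.1),96.8)
for x in range(120,170,4): print(x,proj("side",v(x,0,145)))
```

```text
knob side [200.14285714 153.82857143] [17 16  7  7 35]
120 [203.43452557 156.83680982]
124 [202.73996547 156.32947188]
128 [202.04791333 155.82396587]
132 [201.3583556  155.32028188]
136 [200.67127881 154.81841009]
140 [199.98666959 154.31834072]
144 [199.30451469 153.8200641 ]
148 [198.62480091 153.32357058]
152 [197.94751519 152.82885063]
156 [197.27264454 152.33589474]
160 [196.60017606 151.84469352]
164 [195.93009694 151.35523759]
168 [195.26239449 150.86751768]
```

Call:
{"api": "carry_out", "payload": {"slide": [[0.0007,-0.006,0],[0.0014,-0.012,0],[0.0019,-0.016,0],[0.0024,-0.02,0],[0.0024,-0.02,0]], "dr": [[0,0,0],[0,0,0],[0,0,0],[0,0,0],[0,0,0]], "gripper": [0,0,0,0,0]}}

```text
clock: 12.83
eef_pos: [485.2, 227.9, 226.1]
eef_rot: [3.139, -0.001, -3.023]
wrist_force: [-1.6, 11.5, 2.9]
finger_gap: 0.3
finger_force: 5.8
```

Call:
{"api": "carry_out", "payload": {"slide": [[0.0004,-0.003,0],[0.0007,-0.006,0],[0.0007,-0.006,0]], "dr": [[0,0,0],[0,0,0],[0,0,0]], "gripper": [0,0,0]}}

```text
clock: 13.08
eef_pos: [485.3, 226.6, 226.1]
eef_rot: [3.139, -0.001, -3.023]
wrist_force: [-0.1, 11.7, 2.8]
finger_gap: 0.2
finger_force: 6.5
```

Call:
{"api": "carry_out", "payload": {"slide": [[0.0004,-0.003,0],[0.0007,-0.006,0],[0.0007,-0.006,0]], "dr": [[0,0,0],[0,0,0],[0,0,0]], "gripper": [0,0,0]}}

```text
clock: 13.33
eef_pos: [485.5, 225.1, 226.1]
eef_rot: [3.139, -0.001, -3.022]
wrist_force: [-0.5, 12.4, 2.1]
finger_gap: 0.5
finger_force: 6.5
```

Call:
{"api": "carry_out", "payload": {"slide": [[0.0004,-0.003,0],[0.0006,-0.005,0],[0.0006,-0.005,0]], "dr": [[0,0,0],[0,0,0],[0,0,0]], "gripper": [0,0,0]}}

```text
clock: 13.58
eef_pos: [485.6, 224.0, 226.1]
eef_rot: [3.138, -0.001, -3.022]
wrist_force: [-0.8, 14.4, 2.1]
finger_gap: 0.8
finger_force: 7.3
```

Force is rising (14.4 N), so it is probably at contact. One more mm to tell.

Call:
{"api": "carry_out", "payload": {"slide": [[0.0002,-0.002,0],[0.0005,-0.004,0],[0.0005,-0.004,0]], "dr": [[0,0,0],[0,0,0],[0,0,0]], "gripper": [0,0,0]}}

```text
clock: 13.83
eef_pos: [485.7, 223.3, 226.2]
eef_rot: [3.138, -0.001, -3.022]
wrist_force: [-0.8, 16.9, 2.7]
finger_gap: 0.5
finger_force: 8.3
```

Run:
```python
from h import *
import h as H
v=frame((504.6,68.1),96.8)
s=camera("side")
cv2.imwrite("pics/push.png",crop("side",s,180,140,80,60,[],800,600)[:,:,::-1])
print(read_state()["wrist_force"])
```

```text
[-0.79510145 16.9406513   2.96138426]
```

View pics/push.png

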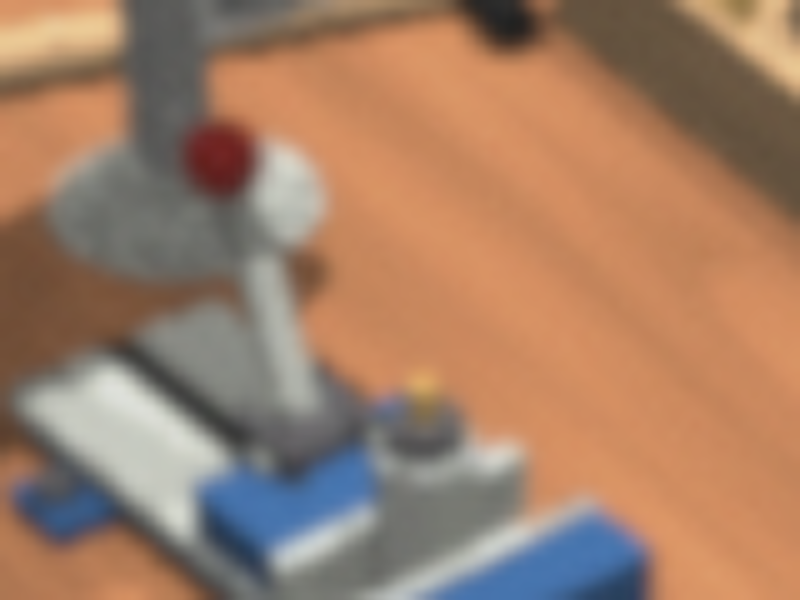

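Push view: the moving jaw is against the remover, which is upright with its pin at (423,390), and force is rising at about 3 N/mm, so the spring is yielding. I'll back off, rise and go above the knob.

Call:
{"api": "carry_out", "payload": {"slide": [[-0.003,0.025,0],[-0.006,0.048,0],[-0.006,0.048,0.08],[-0.006,0.048,0.176],[-0.006,0.048,0.176],[0.006,-0.05,0.176],[0.0126,-0.105,0.176],[0.0126,-0.105,0.176]], "dr": [[0,0,0],[0,0,0],[0,0,0],[0,0,0],[0,0,0],[0,0,0],[0,0,0],[0,0,0]], "gripper": [0,0,0,0,0,0,0,0]}}

```text
clock: 14.55
eef_pos: [489.1, 193.8, 269.4]
eef_rot: [-3.141, -0.003, -3.025]
wrist_force: [0.5, 0.5, 1.0]
finger_gap: 0.5
finger_force: 0.0
```

Run:
```python
from h import *
v=frame((504.6,68.1),96.8);R=Rt(96.8)
s=camera("side");rs,b=cen(s,(180,135,50,45),(0,130,80),(8,255,255));print("knob side",rs,b,"pred",proj("side",v(129.8,0,145)))
e=read_state()["eef_pos"]
for th in(65,59,53,47,41,35,29,23,17,11,5):
    a=np.radians(th);p=v(87.5+100*np.cos(a),0,163.5+100*np.sin(a));print(th,np.round((p-e)/250,4))
go(v(129.8,0,254),R)
```

```text
knob side [201.28947368 155.15789474] [17 17  9  7 38] pred [201.73730448 155.59708319]
65 [ 0.0009  0.0086 -0.0612]
59 [-0.0035  0.0453 -0.0808]
53 [-0.0076  0.0798 -0.1043]
47 [-0.0114  0.1117 -0.1312]
41 [-0.0149  0.1405 -0.1613]
35 [-0.0179  0.1661 -0.1943]
29 [-0.0206  0.1882 -0.2298]
23 [-0.0227  0.2064 -0.2674]
17 [-0.0244  0.2206 -0.3068]
11 [-0.0256  0.2307 -0.3474]
5 [-0.0263  0.2365 -0.3889]
slide [ 0.0008  0.0088 -0.0617] dr [ 0.0001 -0.0004  0.0003] pos [489.  194.8 269.4] F [-1.   0.4 -0.3] gap 0.5
```

Call:
{"api": "carry_out", "payload": {"slide": [[0,0.009,-0.03],[0.0009,0.009,-0.06],[-0.0015,0.027,-0.071],[-0.0035,0.045,-0.081],[-0.0076,0.08,-0.104],[-0.0114,0.112,-0.131],[-0.0114,0.112,-0.131]], "dr": [[0,0,0],[0,0,0],[0,0,0],[0,0,0],[0,0,0],[0,0,0],[0,0,0]], "gripper": [0,0,0,0,0,0,0]}}

```text
clock: 15.18
eef_pos: [485.7, 227.0, 237.3]
eef_rot: [3.137, 0.0, -3.021]
wrist_force: [-4.5, 13.4, 14.3]
finger_gap: 0.6
finger_force: 8.5
```

Run:
```python
from h import *
v=frame((504.6,68.1),96.8);a=np.radians(47)
s=camera("side");rs,b=cen(s,(175,135,55,60),(0,130,80),(8,255,255));print("knob side",rs,b,"pred",proj("side",v(87.5+100*np.cos(a),0,54+100*np.sin(a))))
print(read_state()["wrist_force"])
```

```text
knob side [197.73333333 156.63333333] [20 19  6  6 30] pred [197.65619984 156.92123502]
[-4.49405793 12.83005536 13.97094903]
```

Call:
{"api": "carry_out", "payload": {"slide": [[-0.0045,0.037,-0.03],[-0.0075,0.062,-0.063],[-0.01,0.084,-0.0986],[-0.0123,0.102,-0.136],[-0.014,0.116,-0.1756],[-0.015,0.126,-0.216],[-0.015,0.126,-0.216]], "dr": [[0,0,0],[0,0,0],[0,0,0],[0,0,0],[0,0,0],[0,0,0],[0,0,0]], "gripper": [0,0,0,0,0,0,0]}}

```text
clock: 15.82
eef_pos: [481.4, 255.6, 180.5]
eef_rot: [-3.141, -0.005, -3.022]
wrist_force: [-0.2, -0.0, 0.4]
finger_gap: 0.5
finger_force: 0.0
```

Call:
{"api": "carry_out", "payload": {"slide": [[-0.0003,0.003,-0.02],[-0.0007,0.006,-0.0415],[-0.0007,0.006,-0.046],[-0.0007,0.006,-0.046]], "dr": [[0,0,0],[0,0,0],[0,0,0],[0,0,0]], "gripper": [0,0,0,0]}}

```text
clock: 16.15
eef_pos: [482.5, 256.7, 172.8]
eef_rot: [3.141, -0.001, -3.023]
wrist_force: [-6.5, 0.4, 16.7]
finger_gap: 0.5
finger_force: 8.0
```

Call:
{"api": "carry_out", "payload": {"slide": [[0,0,-0.005],[0,0,-0.008],[0,0,-0.008]], "dr": [[0,0,0],[0,0,0],[0,0,0]], "gripper": [0,0,0]}}

```text
clock: 16.4
eef_pos: [482.6, 256.9, 172.1]
eef_rot: [3.14, 0.0, -3.023]
wrist_force: [-11.8, -2.3, 30.0]
finger_gap: 0.5
finger_force: 14.8
```

Run:
```python
from h import *
v=frame((504.6,68.1),96.8);a=np.radians(5)
s=camera("side");rs,b=cen(s,(170,150,60,50),(0,130,80),(8,255,255));print("knob side",rs,b)
for th in (5,8,11,15):
    a=np.radians(th);print(th,proj("side",v(87.5+100*np.cos(a),0,54+100*np.sin(a))))
print(read_state()["wrist_force"],read_state()["eef_pos"])
```

```text
knob side [192.6  168.84] [20 17  7  6 25]
5 [193.75285782 168.80361968]
8 [193.74632361 167.63809632]
11 [193.78386415 166.50972275]
15 [193.90287936 165.06829051]
[-10.97919907  -1.74291861  30.29269739] [482.58946773 256.8760736  172.17008784]
```

The lever is on its lower stop: stiff, and the knob row of 168.8 matches 5°. I'll retract straight up.

Call:
{"api": "carry_out", "payload": {"slide": [[0,0,0.03],[0,0,0.12],[0,0,0.26],[0,0,0.4],[0,0,0.52],[-0.05,0.15,0.6],[-0.1,0.3,0.6],[-0.15,0.45,0.6],[-0.2,0.6,0.6],[-0.2,0.6,0.6]], "dr": [[0,0,0],[0,0,0],[0,0,0],[0,0,0],[0,0,0],[0,0,0],[0,0,0],[0,0,0],[0,0,0],[0,0,0]], "gripper": [0,0,0,0,0,0,0,0,0,0]}}

```text
clock: 17.28
eef_pos: [429.8, 411.2, 319.0]
eef_rot: [3.141, -0.003, -3.019]
wrist_force: [0.2, -0.4, -0.2]
finger_gap: 0.3
finger_force: 0.0
```

Run:
```python
from h import *
import h as H
np.set_printoptions(precision=2,suppress=True)
v=H.V=frame((504.6,68.1),96.8)
t=camera("top");s=camera("side")
kt,_=cen(t,(145,190,60,50),(0,130,80),(8,255,255));ks,_=cen(s,(170,150,60,50),(0,130,80),(8,255,255));X,e=tri(kt,ks);print("knob",kt,ks,X,e,"exp",v(187,0,63))
bt,a=cen(t,(210,195,35,35),(15,110,90),(30,255,255));bs,b=cen(s,(210,170,25,20),(12,110,110),(30,255,255));X,e=tri(bt,bs);print("pin",bt,a,bs,b,X,e,"exp",v(16,0,113))
tt=cv2.cvtColor(t,cv2.COLOR_RGB2HSV)
for y in(-42,-34,-26,26,34,42):
    xs=np.arange(-12,60,.5);P=np.array([proj("top",v(x,y,58)) for x in xs],np.float32)
    q=cv2.remap(t[...,0].astype(np.float32),P[:,:1].copy(),P[:,1:].copy(),cv2.INTER_CUBIC)[:,0]
    d=np.gradient(cv2.GaussianBlur(q[:,None],(1,5),0)[:,0])
    print(y,[(float(xs[i]),int(d[i]*10)) for i in range(2,len(d)-2) if abs(d[i])==max(abs(d[max(0,i-6):i+7])) and abs(d[i])>2])
print(read_state()["wrist_force"],read_state()["eef_pos"])
```

```text
knob [168.29 219.54] [192.72 167.97] [481.6  255.24  66.  ] [np.float64(1.9928582293917154), np.float64(1.992858229391859)] exp [482.46 253.78  63.  ]
pin [223.12 209.88] [12 14  3  3  8] [224.87 175.46] [  0   0  25  20 220] [503.88  81.61 127.07] [np.float64(5.066393439589381), np.float64(5.06639343958936)] exp [502.71  83.99 113.  ]
-42 [(-6.5, 130), (0.5, -95), (9.5, 42), (17.0, 47), (25.0, -42), (32.0, 53), (41.0, -109)]
-34 [(-6.0, 166), (0.0, -74), (6.5, 83), (28.0, -51), (32.0, 40), (39.5, -93)]
-26 [(-5.5, 111), (-0.5, -81), (7.0, 78), (29.0, -71), (33.0, 58), (40.0, -107)]
26 [(-6.5, 166), (0.0, -82), (7.5, 48), (33.0, 59), (40.5, -116)]
34 [(-6.0, 159), (0.0, -76), (6.5, 78), (20.0, -20), (31.5, 63), (39.5, -94)]
42 [(-6.0, 109), (-1.0, -81), (7.5, 71), (29.0, -77), (39.5, -124)]
[ 0.5  -0.52 -0.75] [431.75 407.28 318.93]
```

Run:
```python
from h import *
v=frame((504.6,68.1),96.8);s=camera("side");t=camera("top")
bt,_=cen(t,(210,195,35,35),(15,110,90),(30,255,255))
hsv=cv2.cvtColor(s,cv2.COLOR_RGB2HSV)
bs,b=cen(s,(216,172,13,12),(15,140,100),(30,255,255));print(bt,bs,b,tri(bt,bs))
print("exp",proj("top",v(16,0,117)),proj("side",v(16,0,111)),v(16,0,111))
# head dark blob + hex silhouette in side: column extents per row
for r in range(172,196,2): print(r,"".join("#" if int(p[0])-int(p[2])<25 else "b" if int(p[0])-int(p[2])>70 and p[1]>95 and p[0]-p[1]<50 else "." for p in s[r,205:250]))
```

```text
Traceback (most recent call last):
  File "h.py", line 19, in cen
    i=1+np.argmax(s[1:,4]);return c[i]+[x,y],s[i]
        ~~~~~~~~~^^^^^^^^^
ValueError: attempt to get argmax of an empty sequence
```

Run:
```python
from h import *
v=frame((504.6,68.1),96.8);s=camera("side");t=camera("top")
bt,_=cen(t,(210,195,35,35),(15,110,90),(30,255,255))
bs,b=cen(s,(216,172,13,12),(15,90,90),(30,255,255));print(bt,bs,b,tri(bt,bs))
print("exp",proj("top",v(16,0,117)),proj("side",v(16,0,111)),v(16,0,111))
for r in range(173,197,2): print(r,"".join("#" if int(p[0])-int(p[2])<25 else "." for p in s[r,205:250]))
```

```text
[223.125 209.875] [222.         178.72727273] [ 5  5  3  5 11] (array([500.87516354,  84.82764294, 114.51779818]), [np.float64(0.12901361062473615), np.float64(0.12901361062471037)])
exp [223.31793471 209.16505856] [222.70341043 179.58101879] [502.70553651  83.98744813 111.        ]
173 .............................................
175 ###..........................................
177 ########.....................................
179 ##########...................................
181 ################...#.........................
183 #####################........................
185 ##########################...................
187 ###########################..................
189 ###########################..................
191 ###########################....#####.........
193 #######################################......
195 ########################################.....
```

The pin triangulates to (501, 85, 114.5) against an expected (503, 84, ~113), so the remover is upright and at the right height. The jaws are parallel at about 32 mm and the lever is down. I'll hand in.

```bash
python3 -c "
from cell import *
print(sign_off())"
```

```text
the job is handed in; nothing more can be done
None
```

I've handed the job in: by my last measurements, the remover stands upright, pin up, in the middle of the jaws, clamped with the cam lever pressed down to its stop. The moves took about 17 s of the 64 s, and I didn't touch the other tool or anything else on the bench.

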